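Dowel the probe holder onto the height master's slide

ROBOT

A 7-joint arm with a two-finger parallel gripper is mounted at the origin on the work surface. World frame = base frame: x ahead of the robot, y to its left, z up, the work surface at z = 0. Lengths are in m, angles in rad, forces in N, time in s.
With the tool pointing down it reaches from about 0.4 to 0.925 m from the base axis. Payload 5.6 kg.
Tool frame: the origin (TCP) lies at the very end of the fingers, on their centre line; the grasp point (between the pads) lies 19 mm behind it; y points along the fingers, z is the direction in which the jaws open and shut, and the axes are right-handed (so a half turn about y gives the same grasp; the last joint's range is limited). The gripper opens to 85 mm and grips with 20 to 120 N. Pads are 22 mm wide; open, the fingers measure 114 mm over their backs; the gripper's body (76 mm by 85 mm) begins 54 mm behind the grasp point. The pads swing forward as they close: fully open they stand 13 mm farther back than shut.
Start: joints at [-1.29, 0.468, -0.012, 1.603, 0.006, 1.071, -0.056], TCP at [0.207, 0.616, 0.231] pointing down, gripper open.
Joint ranges: [-2.53, 2.53], [-0.31, 2.02], [-1.57, 1.55], [0.28, 2.44], [-1.29, 4.43], [0.15, 1.84], [-2.92, 2.92]. Speed limits (rad/s): [2.57, 2.57, 3.14, 3.14, 3.14, 3.14, 3.14].

INTERFACE

Orientations are given as a unit quaternion [w, x, y, z].
In Python, from station import r gives the robot as it stands.
- The arm moves only by the tool jog_arm, never from a script. Its argument "increments" is a list of rows, each a list of 4 numbers: the shift along the tool's x, y, z in mm, then the turn about the tool's y in rad. A call has 1 to 8 rows; each row shifts and turns the pose as measured when the row begins, along the tool's axes as they then stand; what a row does not reach is not made up. A row lasts 1/12 s, in which the tool goes at most 41.7 mm and 7.16 degrees, less where a joint would pass 70% of its speed; a pose out of reach is approached as far as the arm can. A call is refused whole if a number of a shift passes 41.7 or a number of a turn 0.125, either way. A call with a gripper value outside its range is refused whole. "fingers" is the opening, from -1 (shut) to 1 (fully open), set as the call begins (left out, the last holds). The fingers move at their own pace and stop on an object; "squeeze" is the grip in N (left out, the last holds). Time passes only in rows, so rows that do not move let the fingers close. It gives the time, the measured TCP pose, the force and the opening at its end, in the units of the state.
- r.state(): the state, without advancing time (a new reading comes with each control period).
- r.read_camera(name): name is "scene" or "top" or "wrist"; returns a dict with "frame" (420x560x3 uint8, red, green, blue), "fovy" (degrees; the focal length in pixels is half the picture's height over the tangent of half this angle, whatever the lens; pixels are square), "cx", "cy" (the principal point, pixels), "k1" (the pictures are not rectified: a ray, as slopes to the right and down, at radius r is drawn at 1 + k1 r^2 times it, then the intrinsics apply), "xyz" and "orientation" of the camera in the world. Camera axes: x right, y down, z forward; pixel columns grow to the right and rows downward; lengths in m; the calibration is good to about 2 mm. A picture is of the moment at which its call begins. There is no depth.
- r.job_done(): hands the job in, once; it reports no verdict.
Trained networks look in a picture, given as the dict that the camera call returned (one of the last four; its "shot" number tells which), for a name from the list of things; names that differ only in an ending like _2 or _b are one class to them, and where a whole thing is asked for, a point or a joint stands for the part that bears it (a point fixed in the world has none). Each returns a list of dicts, best first, with "score" (0 to 1); they miss things now and then, are a little off and sometimes report something else, mostly with a low value. They report only what shows in the picture. A call takes as long as a camera call. They do not tell look-alikes from the thing itself.
- r.silhouettes(picture, label): "mask" (420x560 bool, what is visible of it) and "box" ([left, top, width, height] in pixels, round what is visible of it).
The state is a dict: "t": time; "q": joint angles; "joint_velocities": joint speeds; "joint_torque": joint torques, N m; "ee_pos": TCP position; "tcp_rot": TCP orientation; "wrist_force": force on the tool from outside, world axes, zero at the start; "ft_torque": the same for the moment, N m; "gripper_width": opening from 0.0 (shut) to 1.0 (fully open).
Only numpy, scipy, OpenCV 4.12 (cv2) and the standard library are available. Lean on these libraries where they do the work, as an engineer would, in place of code of your own. Each camera call takes 0.05 s, during which the arm holds its last target.

TASK

Mount the probe holder on the height master: take it by its yellow knob out of the 1-2-3 block it is parked in, put the tip of its dowel on the dark slide of the bed and feel gently along the slide's centreline until the dowel drops into the unmarked blind hole. Leave the holder released and standing fully home, its foot flush on the slide and its probe pointing straight at the gauge column; keep the push on the dowel light (never over 30 N) and leave everything else where it stands.

Things in the scene. Friction and masses are not known exactly. Their poses are not given: they have to be found in the camera images.
- knob (a point): Centre of the probe holder's round yellow knob (29 mm across, 24 mm high), to be gripped from above. Axes are the holder's: z up, +x the way the probe points. Loose, about 0.3 kg. A 19 mm post joins knob and foot; a level probe arm, from 30 to 43 mm below this point, sticks out 77 mm to +x and 22 mm to -x. Free space 12 to 29 mm below this point, round the slim neck.
- dowel: Steel locating dowel fixed under the middle of the holder's foot: 10 mm across, stands 12 mm out of it, tip chamfered by about 2 mm. Origin at the centre of its tip, 73 mm straight below knob; axes as the holder's (z up, +x the way the probe points).
- probe_tip (a point): The red ball at the probe's end, 77 mm from the post's axis along the holder's +x.
- master: The height master, fixed to the bench: cast base 335 x 110 mm with a slide bed and the gauge column at one end. Origin on the bench under the bed; +x runs along the bed to the column, z up. A flush dark slide 24 mm wide runs down the bed's middle (y = 0), seen between two end caps 9 mm high. The column's upright starts at x = 128 mm and is 254 mm high, a crank on its far side.
- column_front (a point): Front of the chrome gauge column, facing the bed, at x = +129 mm, y = 0 of the master; to be left alone.
- block_park: Loose steel 1-2-3 block (76 x 51 x 25.4 mm, 0.7 kg) lying flat, five holes in its upper face; the holder is parked with its dowel in the middle hole (11.5 mm across), foot on the block. Origin at the centre of the underside, long side along x.
- block_spare: The other loose 1-2-3 block of the pair, same size, lying flat; a bystander. Origin at the centre of its underside.
- step_gauge: Chrome stepped gauge, 150 x 28 mm, steps up to 60 mm high; a loose bystander. Origin at the centre of its underside.
- granite_square: Black granite square standing on its 160 x 30 mm leg, 140 mm high; a loose bystander. Origin at the centre of its underside.
- foot (a point): Centre of the underside of the holder's round steel foot (44 mm across, 10 mm thick), 61 mm below knob; axes as the holder's.
- bed_mid (a point): Middle of the slide's visible window (134 mm long along x), on the slide's face, 40 mm above the bench; axes as the master's. The rigid, level slide is locked where the last job left it, ends hidden under the caps. Its one blind, unmarked dowel hole (11 mm across, 17 mm deep) is on its centreline y = 0, within 20 mm either way of this point along x. Home, the dowel's tip is 12 mm below the face.
There are look-alikes about, which are no part of the job. Leave any blue look-alike of the part that bears knob alone.

How it is judged:
On the way, in this order (a step that is already met when the one before it is completed fails the run):
1. the holder's dowel is drawn up clear of the parking block (z of dowel in the frame of block_park above 0.035 m), for 0.1 s.
2. the dowel has dropped into the slide's hole, its tip at least 4 mm below the slide's face (z of dowel in the frame of master below 0.036 m and x of dowel in the frame of master between -0.055 and -0.005 m and y of dowel in the frame of master between -0.004 and 0.004 m), for 0.1 s.
At the end, for the whole second after the job is handed in: The holder stands released and at rest on the slide with its dowel fully home in the hole: foot flush on the slide within 1.5 mm, on the slide's centreline within 4 mm, upright within 0.04 rad, probe pointing at the column within 0.22 rad (z of dowel in the frame of master between 0.0255 and 0.0295 m and x of dowel in the frame of master between -0.055 and -0.005 m and y of dowel in the frame of master between -0.004 and 0.004 m and angle between dowel's own z axis and vertical below 0.04 rad and angle between the x axis of dowel and the x axis of master, either way round below 0.22 rad and x of probe_tip in the frame of master above 0.01 m and linear speed of dowel below 0.01 m/s); the robot touches nothing.
It fails at once if the dowel is loaded with more than 30 N, which would score the slide (contact force between dowel and anything else above 30 N).
It fails at once if the holder is tipped by more than 0.5 rad (angle between dowel's own z axis and vertical above 0.5 rad).
It fails at once if a bystander (spare block, stepped gauge, granite square) is moved by more than 15 mm, or the parking block by more than 30 mm (distance of any of block_spare, step_gauge, granite_square from where it was at the start of the episode above 0.015 m or distance of block_park from where it was at the start of the episode above 0.03 m).
It fails at once if the gauge column's height setting is disturbed by more than 3 mm (distance of column_front from where it was at the start of the episode above 0.003 m).
It also fails if it takes over 69 s, if anything falls off the work surface, if the arm or the gripper's body presses on something with over 40 N, if the wrist force passes 120 N, or if a joint passes its speed limit or range.

## Working session

There is one attempt and no reset: what is moved stays moved. The work goes in short steps, Python scripts to look and compute and a tool call to move; the robot and the scene stay as the last step left them, time stands still between calls to the robot, and variables do not carry over. Pictures are saved under pics/ and viewed, and the job is handed in when it is done.

Besides the shell and the picture viewer there is one more tool, called after "Call:" as name(argument=value, ...), one argument or row to a line, values as JSON. jog_arm: Moves the arm, as the interface text tells. Its arguments: {"type":"object","properties":{"increments":{"type":"array"},"fingers":{"type":"number"},"squeeze":{"type":"number"}},"required":["increments"]}

```bash
ls; mkdir -p pics
python3 - <<'E'
from station import r
import cv2,json
s=r.state(); print(s)
for n in ("scene","top"):
    p=r.read_camera(n); print({k:v for k,v in p.items() if k!="frame"})
    cv2.imwrite(f"pics/{n}0.png",p["frame"][:,:,::-1])
    for l in ("knob","master","block_park","step_gauge","granite_square","probe_tip","bed_mid","column_front"):
        try:
            print(n,l,[(round(d["score"],2),d["box"]) for d in r.silhouettes(p,l)])
        except Exception as e: print(l,e)
E
```

```text
pics
{'t': 0.0, 'q': array([-1.28999108,  0.46835498, -0.01156269,  1.60364632,  0.00599464,
        1.0714048 , -0.05627043]), 'joint_velocities': array([-0.00126389, -0.00054342,  0.0005067 ,  0.00126883,  0.00074279,
       -0.00112648, -0.00141601]), 'joint_torque': array([-5.91096996e-04, -5.32392275e+01,  2.12817831e-02, -2.51307267e+01,
        1.13853233e-02,  7.70195620e-03, -1.68513395e-05]), 'ee_pos': array([0.20672123, 0.6156521 , 0.23034332]), 'tcp_rot': array([-0.69722819,  0.69848198, -0.11406129,  0.11395525]), 'wrist_force': array([-0.29189731,  0.44591232, -0.36177837]), 'ft_torque': array([0.01769806, 0.04073589, 0.03265864]), 'gripper_width': 0.9999535017996315}
{'fovy': 44.46203558097758, 'cx': 278.18123811188036, 'cy': 197.54868694263968, 'k1': -0.11619110835133634, 'xyz': array([1.56296518, 0.34903252, 1.10325523]), 'orientation': array([-0.22637474,  0.54073957,  0.74226465, -0.32465117]), 'shot': 1}
scene knob [(0.69, [182.6, 192.2, 24.8, 21.0]), (0.62, [136.8, 164.3, 25.4, 19.5])]
scene master [(0.78, [232.0, 165.8, 141.0, 97.2])]
scene block_park [(0.72, [1
[... 364 characters left out ...]
.48866649304782, 'k1': 0.02680746076833013, 'xyz': array([ 0.37909462, -0.0113954 ,  1.20339428]), 'orientation': array([ 0.05488141, -0.69638306,  0.71317328, -0.05850245]), 'shot': 2}
top knob [(0.98, [425.8, 218.0, 25.3, 33.5]), (0.66, [349.7, 182.2, 25.9, 16.0])]
top master [(0.81, [159.7, 163.4, 151.1, 68.2])]
top block_park [(0.76, [350.4, 176.7, 30.1, 30.0])]
top step_gauge [(0.95, [90.6, 240.0, 29.5, 52.2]), (0.65, [349.8, 176.1, 32.2, 32.9])]
top granite_square [(0.93, [93.1, 141.7, 40.5, 56.8])]
top probe_tip [(0.78, [345.8, 183.0, 33.4, 19.5]), (0.63, [91.4, 238.5, 31.1, 53.7])]
top bed_mid [(0.57, [159.7, 163.6, 152.5, 65.8])]
top column_front [(0.61, [197.9, 182.3, 11.4, 22.2])]
```

View pics/scene0.png

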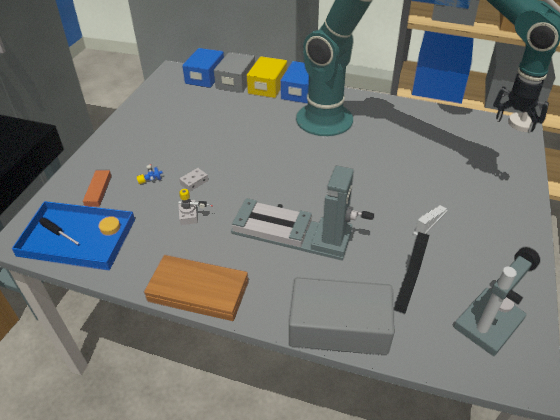

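View pics/top0.png

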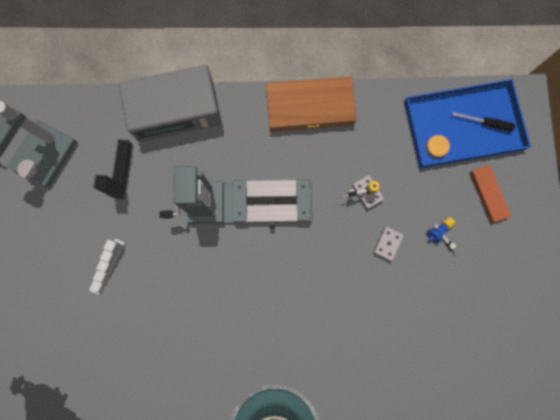

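Run:
```python
import cv2
a=cv2.imread("pics/top0.png")
cv2.imwrite("pics/top0z.png",cv2.resize(a[130:250,140:320],None,fx=4.4,fy=4.4,interpolation=cv2.INTER_CUBIC))
cv2.imwrite("pics/top0k.png",cv2.resize(a[160:270,330:470],None,fx=5,fy=5,interpolation=cv2.INTER_CUBIC))
```

```text
(no output)
```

View pics/top0z.png

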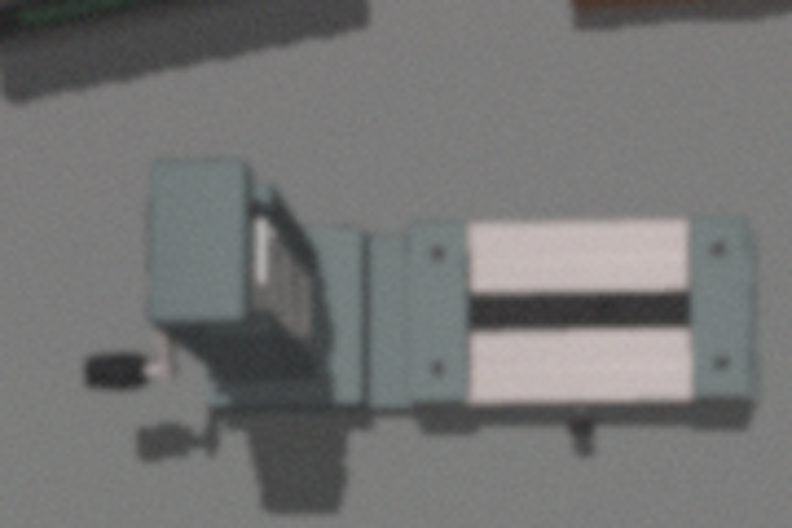

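View pics/top0k.png

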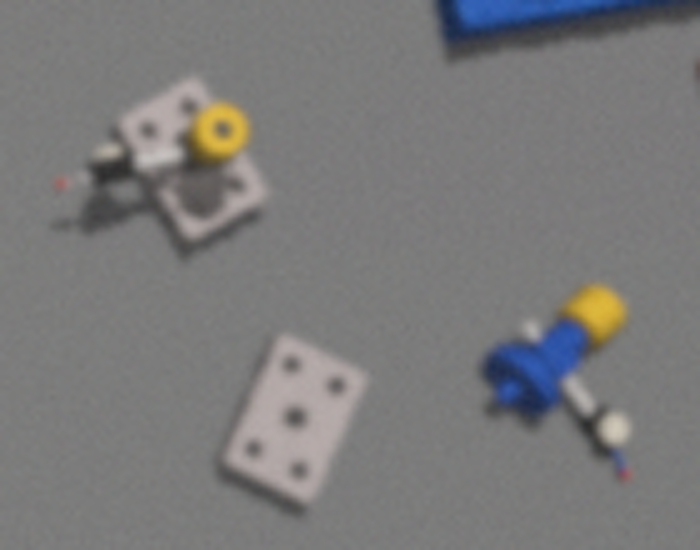

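```bash
cat > h.py <<'E'
import numpy as np, cv2
from scipy.spatial.transform import Rotation as R
def rot(q): return R.from_quat([q[1],q[2],q[3],q[0]]).as_matrix()
def f(p): return 210/np.tan(np.radians(p["fovy"]/2))
def ray(p,u,v):
    d=np.array([(u-p["cx"])/f(p),(v-p["cy"])/f(p)]); s=d.copy()
    for _ in range(30): s=d/(1+p["k1"]*(s@s))
    return np.asarray(p["xyz"]),rot(p["orientation"])@np.array([s[0],s[1],1])
def atz(p,u,v,z):
    o,d=ray(p,u,v); return o+d*(z-o[2])/d[2]
def proj(p,X):
    c=rot(p["orientation"]).T@(np.asarray(X)-p["xyz"]); s=c[:2]/c[2]; s=s*(1+p["k1"]*(s@s))
    return s*f(p)+[p["cx"],p["cy"]]
def tri(obs):
    A=np.zeros((3,3));b=np.zeros(3)
    for p,u,v in obs:
        o,d=ray(p,u,v); d=d/np.linalg.norm(d); M=np.eye(3)-np.outer(d,d); A+=M;b+=M@o
    return np.linalg.solve(A,b)
def zoom(p,c,w,h,k,name,marks=()):
    a=np.ascontiguousarray(p["frame"][:,:,::-1]); x0=int(c[0]-w/2);y0=int(c[1]-h/2)
    x0=max(0,x0);y0=max(0,y0)
    b=cv2.resize(a[y0:y0+h,x0:x0+w],None,fx=k,fy=k,interpolation=cv2.INTER_CUBIC)
    for m in marks: cv2.drawMarker(b,(int((m[0]-x0+.5)*k),int((m[1]-y0+.5)*k)),(0,255,0),cv2.MARKER_CROSS,12,1)
    cv2.imwrite(name,b); return x0,y0
E
python3 - <<'E'
from station import r
from h import *
np.set_printoptions(precision=4,suppress=True)
s=r.state(); print(rot(s["tcp_rot"]))
t=r.read_camera("top"); c=r.read_camera("scene")
print("x0y0",zoom(c,(300,215),160,110,5,"pics/sm.png"))
print(zoom(c,(175,195),100,70,7.5,"pics/sk.png"))
k=atz(t,374.1-.4,186.2-.4,.0984); pt=atz(t,341.8,196.2,.05); print("knob",k,"tip",pt, pt-k)
for u,v in [(468,222),(687,218),(693,402),(470,402),(470,310),(691,310)]:
    print(atz(t,u/4.4+140-.4,v/4.4+130-.4,.04))
E
```

```text
[[ 0.948   0.0001  0.3182]
 [-0.3182  0.      0.948 ]
 [ 0.0001 -1.      0.0001]]
x0y0 (220, 160)
(125, 160)
knob [ 0.6106 -0.2675  0.0984] tip [ 0.5947 -0.1927  0.05  ] [-0.0159  0.0748 -0.0484]
[0.6467 0.061  0.04  ]
[ 0.6461 -0.0728  0.04  ]
[ 0.5327 -0.0729  0.04  ]
[0.5358 0.0612 0.04  ]
[0.5921 0.0605 0.04  ]
[ 0.5889 -0.0734  0.04  ]
```

View pics/sm.png

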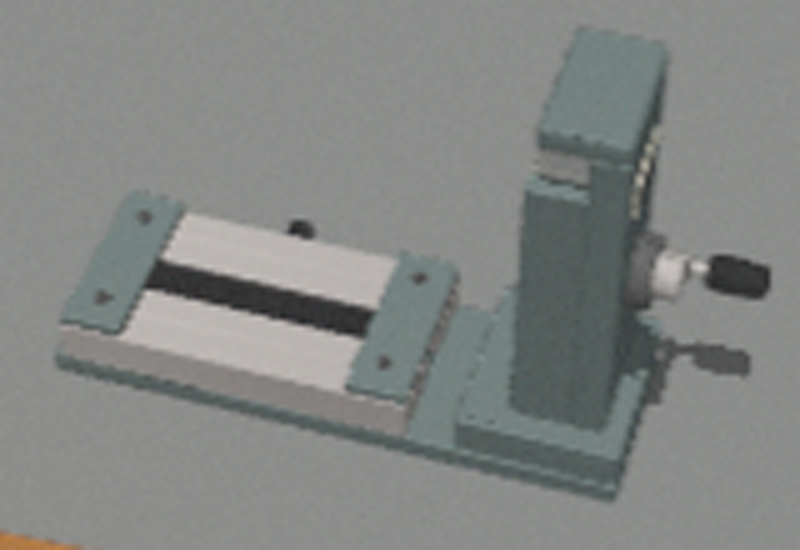

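View pics/sk.png

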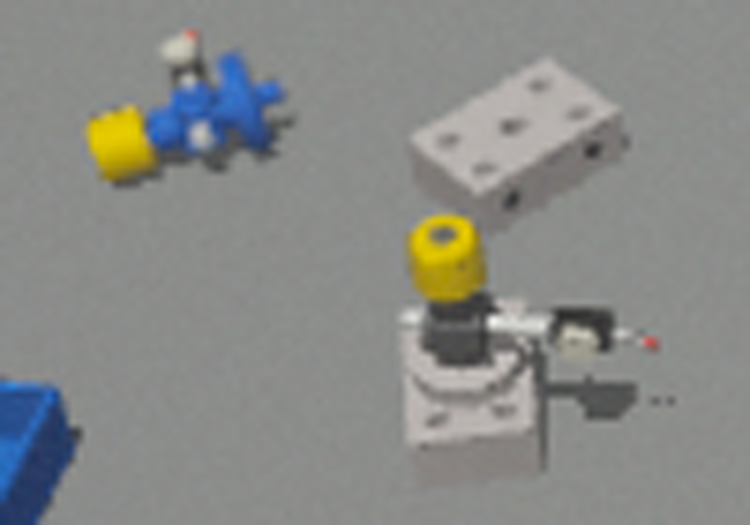

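```bash
cat > bed.py <<'E'
from h import *
def slidefit(p, c0, ax, nx=(-58,58), half=24, z=.04):
    """sample world grid around c0 along ax (unit, xy); centreline offsets of dark slide"""
    ax=np.array(ax)/np.hypot(*ax); n=np.array([-ax[1],ax[0]])
    g=cv2.GaussianBlur(cv2.cvtColor(p["frame"],cv2.COLOR_RGB2GRAY).astype(np.float32),(0,0),.6)
    S=np.arange(nx[0],nx[1]+1,1.0); T=np.arange(-half,half+.01,.25)
    M=np.array([[proj(p,[*(c0+ax*s*1e-3+n*t*1e-3),z]) for t in T] for s in S]).astype(np.float32)
    I=cv2.remap(g,M[...,0],M[...,1],cv2.INTER_LINEAR)
    out=[]
    for i,row in enumerate(I):
        lo,hi=np.percentile(row,10),np.percentile(row,90); th=(lo+hi)/2
        d=row<th
        if hi-lo<30: continue
        k=np.where(d)[0]
        out.append((S[i],(T[k[0]]+T[k[-1]])/2,T[k[-1]]-T[k[0]]))
    return np.array(out),I,S,T
E
python3 - <<'E'
from station import r
from bed import *
np.set_printoptions(precision=4,suppress=True)
t=r.read_camera("top"); c=r.read_camera("scene")
print("knobtop",tri([(t,373.7,185.8),(c,183.6,190.8)]), atz(c,183.6,190.8,.0984),"tip",tri([(t,341.8,196.2),(c,211.2,205.2)]))
for p in (t,c):
    o,I,S,T=slidefit(p,np.array([.5905,-.0065]),(.024,1))
    print(len(o),np.median(o[:,2]),np.polyfit(o[:,0],o[:,1],1))
    # window ends along the centreline: dark extent
    o2,I2,S2,T2=slidefit(p,np.array([.5905,-.0065]),(.024,1),nx=(-85,85))
    mid=I2[:,abs(T2)<6].mean(1); w=I2[:,(abs(T2)>14)].mean(1)
    print(np.c_[S2,mid,w][::2][np.r_[5:17,68:80]].T.round(0))
E
```

```text
knobtop [ 0.6113 -0.269   0.0974] [ 0.6122 -0.2699  0.0984] tip [ 0.5957 -0.1942  0.0463]
117 22.25 [0.0166 0.188 ]
[[-75. -73. -71. -69. -67. -65. -63. -61. -59. -57. -55. -53.  51.  53.
   55.  57.  59.  61.  63.  65.  67.  69.  71.  73.]
 [123. 122. 118. 109.  95.  78.  66.  60.  58.  58.  59.  59.  59.  58.
   58.  57.  57.  58.  60.  66.  78.  93. 109. 118.]
 [124. 124. 124. 129. 137. 150. 164. 174. 179. 180. 181. 181. 178. 178.
  177. 177. 177. 174. 169. 156. 140. 127. 120. 121.]]
117 23.75 [ 0.0168 -1.2842]
[[-75. -73. -71. -69. -67. -65. -63. -61. -59. -57. -55. -53.  51.  53.
   55.  57.  59.  61.  63.  65.  67.  69.  71.  73.]
 [124. 117. 101.  81.  64.  57.  55.  55.  55.  55.  55.  55.  51.  52.
   53.  53.  54.  60.  73.  94. 112. 123. 126. 126.]
 [125. 121. 118. 124. 141. 160. 170. 174. 174. 174. 174. 174. 174. 175.
  175. 175. 174. 170. 162. 148. 135. 128. 126. 125.]]
```

Call:
jog_arm(
  increments=[
    [0,-40,0,-0.105],
    [0,-40,0,-0.105],
    [0,-40,0,-0.105],
    [0,-10,0,0],
    [30,0,-25,0],
    [20,0,-36,0],
    [20,0,-36,0],
    [20,0,-36,0],
  ],
)

```text
t: 1.77
ee_pos: [0.2923, 0.4879, 0.365]
tcp_rot: [0.708, -0.706, -0.007, 0.01]
wrist_force: [1.1, -0.6, -0.1]
gripper_width: 1.001
```

Call:
jog_arm(
  increments=[
    [15,0,-38,0],
    [15,0,-38,0],
    [15,0,-38,0],
    [15,0,-38,0],
    [15,0,-38,0],
    [15,0,-38,0],
    [15,0,-38,0],
    [15,0,-38,0],
  ],
)

```text
t: 2.43
ee_pos: [0.42, 0.1792, 0.3653]
tcp_rot: [0.71, -0.704, -0.007, 0.006]
wrist_force: [1.5, 0.4, 0.1]
gripper_width: 0.994
```

Call:
jog_arm(
  increments=[
    [15,0,-38,0],
    [15,0,-38,0],
    [15,0,-38,0],
    [15,0,-38,0],
    [15,0,-38,0],
    [15,0,-38,0],
  ],
)

```text
t: 2.93
ee_pos: [0.5132, -0.0528, 0.3661]
tcp_rot: [0.712, -0.703, -0.009, 0.002]
wrist_force: [0.2, 0.3, -1.2]
gripper_width: 0.999
```

Run:
```python
from station import r
from h import *
p=r.read_camera("wrist"); s=r.state(); print(s["q"],s["ee_pos"],s["tcp_rot"],p["xyz"],p["fovy"]); print(rot(p["orientation"]))
cv2.imwrite("pics/w1.png",p["frame"][:,:,::-1])
```

```text
[-0.39820748  0.11276477  0.50754938  1.78232283 -0.06630653  1.25018111
  1.70233708] [ 0.51495693 -0.06198316  0.36638241] [ 0.70954679 -0.70462938 -0.00584529 -0.00257216] [ 0.44616315 -0.05511965  0.50721208] 64.1522557713772
[[-0.01549979  0.96345077  0.26743668]
 [ 0.99979333  0.01141491  0.01682224]
 [ 0.01315463  0.26764215 -0.96342858]]
```

View pics/w1.png

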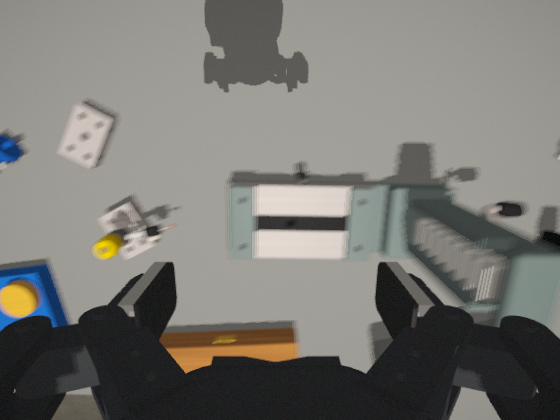

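Run:
```python
from station import r
from bed import *
np.set_printoptions(precision=4,suppress=True)
p=r.read_camera("wrist"); p=r.read_camera("wrist"); s=r.state(); print(s["ee_pos"],s["tcp_rot"],p["xyz"])
for _ in range(2):
    o,I,S,T=slidefit(p,np.array([.5905,-.0065]),(.0073,1)); print(len(o),np.median(o[:,2]),np.polyfit(o[:,0],o[:,1],1))
o2,I2,S2,T2=slidefit(p,np.array([.5905,-.0065]),(.0073,1),nx=(-85,85))
mid=I2[:,abs(T2)<5].mean(1); print(mid.round(0)[::2]); 
b=cv2.resize(I2.T,None,fx=4,fy=2); b=np.clip((b-20)*3,0,255)
cv2.imwrite("pics/slide1.png",b)
print(zoom(p,(300,222),160,100,5,"pics/w1z.png"))
print(r.silhouettes(p,"knob") and [d["box"] for d in r.silhouettes(p,"knob")])
zoom(p,(125,235),100,80,7,"pics/w1k.png")
```

```text
[ 0.5132 -0.0545  0.3657] [ 0.711  -0.7031 -0.006  -0.0001] [ 0.4467 -0.0594  0.5072]
117 22.75 [-0.0007  0.812 ]
117 22.75 [-0.0007  0.812 ]
[155. 156. 156. 156. 156. 156. 157. 157. 157. 152. 120.  68.  53.  53.
  53.  53.  53.  53.  53.  52.  53.  53.  53.  53.  53.  53.  53.  54.
  53.  53.  54.  55.  54.  48.  35.  25.  22.  22.  28.  43.  52.  53.
  53.  54.  53.  53.  53.  52.  53.  52.  52.  51.  51.  52.  52.  51.
  51.  51.  52.  52.  52.  51.  50.  50.  51.  49.  50.  49.  50.  50.
  49.  50.  50.  49.  48.  48.  47.  48.  76. 124. 149. 153. 153. 153.
 152. 152.]
(220, 172)
[[105.1, 216.4, 78.7, 43.0], [0.0, 137.1, 31.4, 43.1]][ WARN:0@9.659] global loadsave.cpp:1063 imwrite_ Unsupported depth image for selected encoder is fallbacked to CV_8U.
```

View pics/slide1.png

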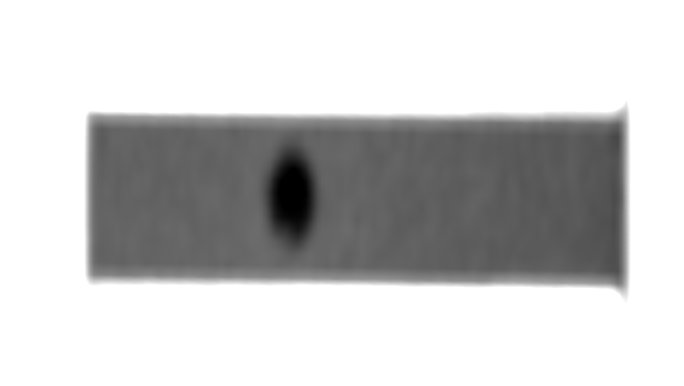

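View pics/w1z.png

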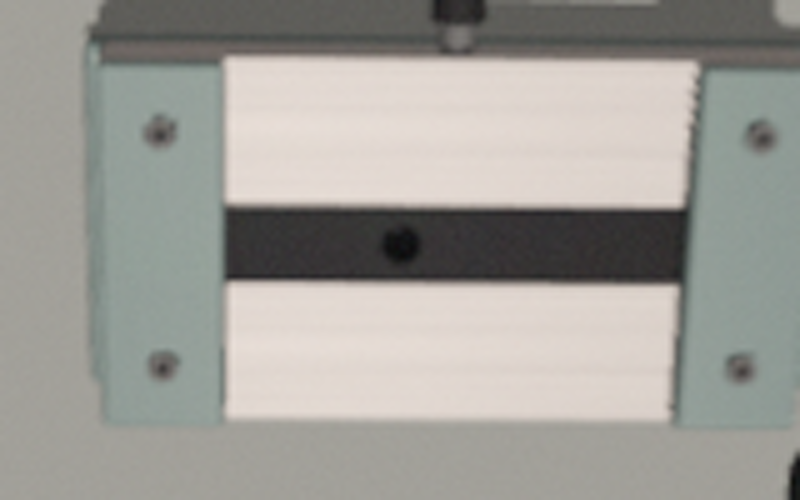

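View pics/w1k.png

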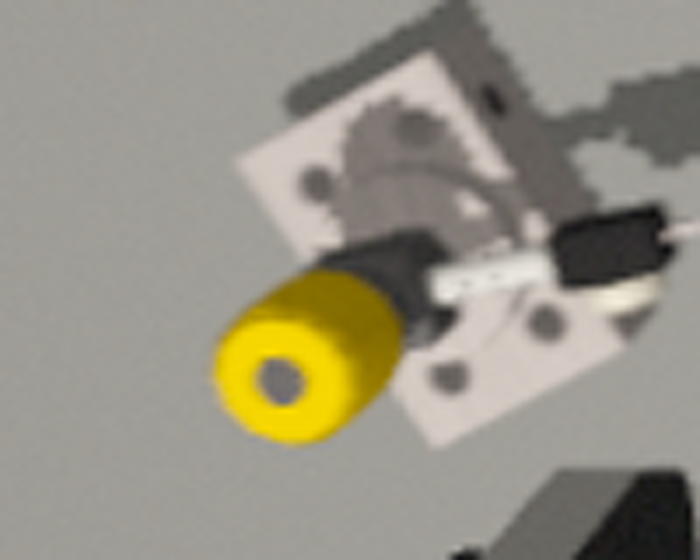

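Run:
```python
from station import r
from bed import *
np.set_printoptions(precision=4,suppress=True)
p=r.read_camera("wrist"); s=r.state()
print(s["ee_pos"],rot(s["tcp_rot"])[:,2],s["q"])
print(atz(p,281/7+75-.5,381/7+195-.5,.0984))
print("hole",atz(p,400/5+220-.5,244/5+172-.5,.04))
```

```text
[ 0.5126 -0.0495  0.3655] [-0.0173  0.9998  0.0129] [-0.4073  0.1087  0.4933  1.7876 -0.0685  1.2524  1.6926]
[ 0.6112 -0.255   0.0984]
hole [ 0.5869 -0.0094  0.04  ]
```

Call:
jog_arm(
  increments=[
    [16,25,-32,-0.1],
    [16,25,-32,-0.11],
    [20,25,-34,0],
    [20,25,-34,0],
    [20,25,-34,0],
    [20,10,-34,0],
  ],
)

```text
t: 3.73
ee_pos: [0.6574, -0.1938, 0.2393]
tcp_rot: [0.71, -0.692, -0.099, 0.084]
wrist_force: [0.9, 0.4, 0.8]
gripper_width: 0.996
```

Run:
```python
from station import r
from bed import *
p=r.read_camera("wrist");s=r.state()
print(s["ee_pos"],rot(s["tcp_rot"]),s["q"])
cv2.imwrite("pics/w2.png",p["frame"][:,:,::-1])
```

```text
[ 0.66044929 -0.20046686  0.23493532] [[ 0.96729696  0.01596599 -0.2531436 ]
 [ 0.25277787  0.02185052  0.96727757]
 [ 0.02097487 -0.99963375  0.0171001 ]] [-0.0829585   0.55870031  0.50428333  1.52453318 -0.31637957  1.12858536
  2.31843875]
```

View pics/w2.png

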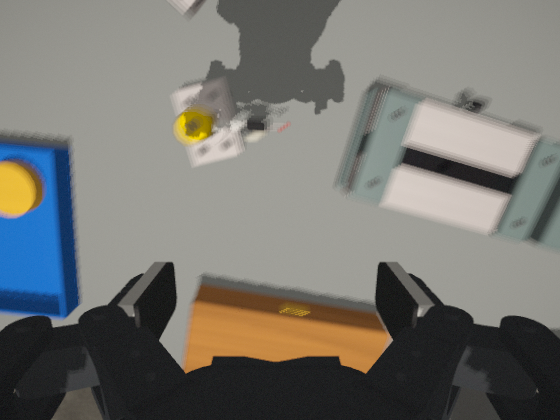

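Run:
```python
from station import r
from bed import *
np.set_printoptions(precision=4,suppress=True)
for i in range(10):
    p=r.read_camera("wrist");s=r.state()
    print(s["t"],s["ee_pos"],rot(s["tcp_rot"])[:,2],p["xyz"])
print(s["q"])
cv2.imwrite("pics/w3.png",p["frame"][:,:,::-1])
```

```text
3.8333 [ 0.6581 -0.1985  0.2365] [-0.2522  0.9675  0.0191] [ 0.5946 -0.2196  0.3753]
3.8833 [ 0.6574 -0.1966  0.2387] [-0.2532  0.9672  0.0203] [ 0.5924 -0.2178  0.3769]
3.9333 [ 0.6573 -0.1954  0.2407] [-0.2543  0.9669  0.0205] [ 0.5915 -0.2163  0.379 ]
3.9833 [ 0.6574 -0.1948  0.2423] [-0.2551  0.9667  0.0203] [ 0.5911 -0.2153  0.3808]
4.0333 [ 0.6575 -0.1946  0.2434] [-0.2555  0.9666  0.02  ] [ 0.5908 -0.2148  0.3822]
4.0833 [ 0.6575 -0.1946  0.2441] [-0.2556  0.9666  0.0196] [ 0.5907 -0.2146  0.3832]
4.1333 [ 0.6575 -0.1948  0.2444] [-0.2554  0.9666  0.0193] [ 0.5906 -0.2146  0.3838]
4.1833 [ 0.6575 -0.195   0.2445] [-0.2553  0.9667  0.0192] [ 0.5905 -0.2148  0.3841]
4.2333 [ 0.6575 -0.1953  0.2445] [-0.2549  0.9668  0.019 ] [ 0.5905 -0.215   0.3842]
4.2833 [ 0.6574 -0.1955  0.2443] [-0.2546  0.9669  0.019 ] [ 0.5904 -0.2152  0.3841]
[-0.0897  0.5385  0.5046  1.5332 -0.314   1.1318  2.3143]
```

View pics/w3.png

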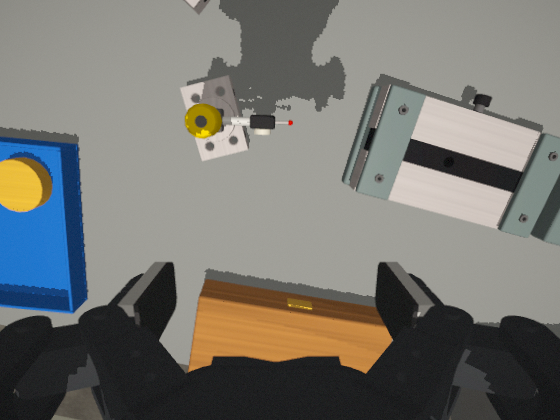

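Run:
```python
from station import r
from bed import *
np.set_printoptions(precision=4,suppress=True)
p=r.read_camera("wrist");s=r.state(); print(s["ee_pos"],rot(s["tcp_rot"]))
f1=p["frame"].astype(int)
y=(f1[...,0]>130)&(f1[...,1]>110)&(f1[...,2]<70); y[:, :150]=0; y[:,260:]=0
n,l,st,ce=cv2.connectedComponentsWithStats(y.astype(np.uint8)); print(st,ce)
g=cv2.cvtColor(p["frame"],cv2.COLOR_RGB2GRAY)
print(zoom(p,(450,160),120,90,6,"pics/w3h.png"),zoom(p,(225,120),120,90,6,"pics/w3k.png"))
print("knob",atz(p,201,121,.0984),"tip",atz(p,290.7,123,.05))
h=atz(p,449,162,.04);print(h)
for _ in range(2):
    o,I,S,T=slidefit(p,np.array([.5905,-.0065]),(.0073,1)); print(len(o),np.median(o[:,2]),np.polyfit(o[:,0],o[:,1],1))
o2,I2,S2,T2=slidefit(p,np.array([.5905,-.0065]),(.0073,1),nx=(-85,85))
mid=I2[:,abs(T2)<4].mean(1); print(mid.round(0))
```

```text
[ 0.6574 -0.1958  0.244 ] [[ 0.9668  0.0239 -0.2543]
 [ 0.2537  0.0259  0.9669]
 [ 0.0297 -0.9994  0.019 ]]
[[     0      0    560    420 231538]
 [   185    104     33     35    753]
 [   214    107      2      2      2]
 [   215    110      1      1      1]
 [   216    132      1      1      1]
 [   189    298     71     73   2885]
 [   200    330      5      5     10]
 [   209    331      2      1      2]
 [   206    333      2      2      3]
 [   228    333      1      1      1]
 [   230    334      1      1      1]
 [   210    338      1      1      1]
 [   253    343      1      2      2]] [[280.4528 208.2714]
 [200.9721 120.3453]
 [214.5    107.5   ]
 [215.     110.    ]
 [216.     132.    ]
 [224.0905 330.6412]
 [202.1    332.4   ]
 [209.5    331.    ]
 [206.3333 333.6667]
 [228.     333.    ]
 [230.     334.    ]
 [210.     338.    ]
 [253.     343.5   ]]
(390, 115) (165, 75)
knob [ 0.6117 -0.2674  0.0984] tip [ 0.5952 -0.1922  0.05  ]
[ 0.5906 -0.0205  0.04  ]
117 23.25 [0.0004 0.0726]
117 23.25 [0.0004 0.0726]
[146. 146. 146. 146. 146. 146. 146. 146. 146. 146. 145. 145. 145. 145.
 144. 144. 144. 144. 144. 144. 143. 134. 101.  60.  42.  38.  38.  38.
  38.  37.  37.  38.  37.  37.  37.  37.  38.  37.  36.  37.  36.  36.
  35.  36.  36.  36.  36.  36.  36.  36.  36.  36.  35.  35.  35.  35.
  35.  35.  35.  35.  35.  35.  35.  35.  34.  30.  24.  18.  15.  16.
  17.  18.  17.  17.  19.  22.  27.  32.  34.  34.  34.  34.  34.  34.
  34.  34.  34.  34.  34.  34.  33.  33.  33.  33.  33.  34.  34.  34.
  33.  33.  34.  34.  34.  34.  34.  34.  33.  32.  33.  33.  34.  34.
  34.  33.  33.  33.  33.  33.  34.  33.  33.  34.  33.  33.  33.  33.
  33.  33.  33.  33.  33.  33.  33.  33.  32.  32.  33.  33.  33.  32.
  32.  32.  32.  32.  32.  32.  33.  32.  32.  32.  32.  31.  28.  25.
  30.  45.  57.  61.  67.  82. 103. 121. 131. 136. 137. 137. 137. 137.
 137. 136. 137.]
```

View pics/w3k.png

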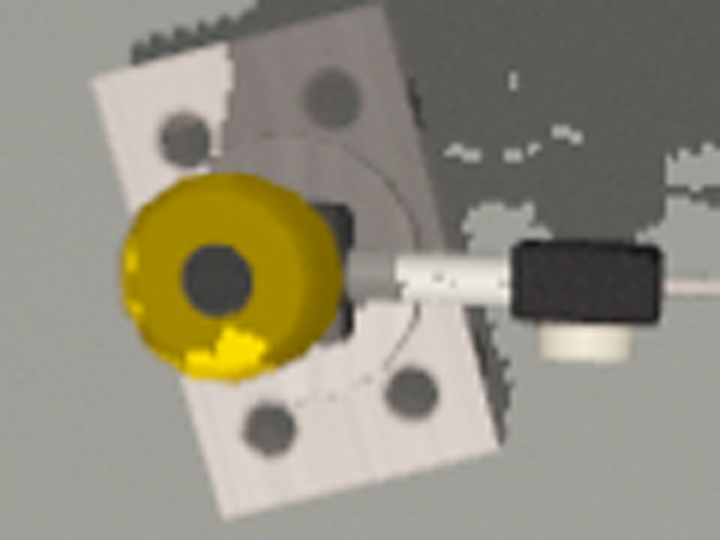

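View pics/w3h.png

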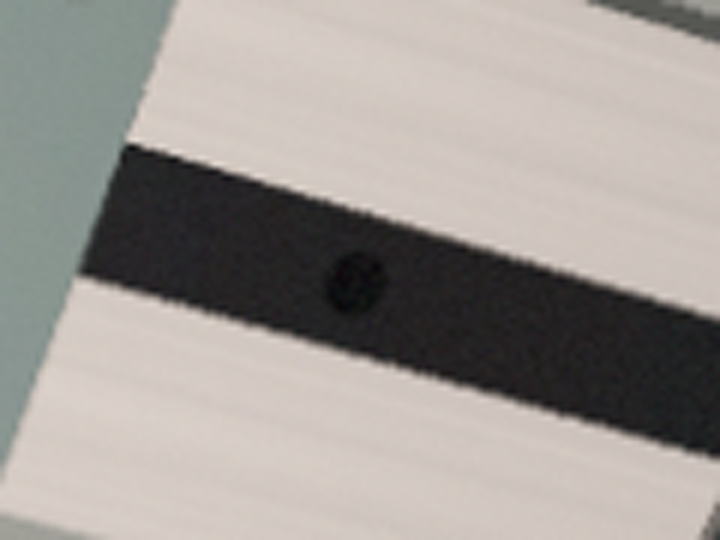

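Call:
jog_arm(
  increments=[
    [-6,0,-6,0.022],
    [-12,0,-11,0.022],
    [-14,10,-13,0],
    [-14,12,-13,0],
    [-10,12,-9,0],
    [-5,12,-5,0],
    [-1,8,-1,0],
    [0,4,0,0],
  ],
)

```text
t: 5.0
ee_pos: [0.6054, -0.2734, 0.1847]
tcp_rot: [0.71, -0.696, -0.082, 0.059]
wrist_force: [0.6, -0.7, -1.1]
gripper_width: 0.998
```

```bash
cat > st.py <<'E'
from station import r
from h import *
import sys
np.set_printoptions(precision=4,suppress=True)
n=int(sys.argv[1]); 
for i in range(n): p=r.read_camera("wrist")
s=r.state(); M=rot(s["tcp_rot"]); print(s["t"],s["ee_pos"],"ydir",M[:,1],"jaw",np.degrees(np.arctan2(M[1,2],M[0,2])),"F",s["wrist_force"],"T",s["ft_torque"],"g",s["gripper_width"],"q7",s["q"][6])
if len(sys.argv)>2: cv2.imwrite("pics/"+sys.argv[2]+".png",p["frame"][:,:,::-1])
if len(sys.argv)>4:
    e=np.array([float(a) for a in sys.argv[3:5]])-s["ee_pos"][:2]; print("tool dx,dz mm",1e3*(M[:2,:].T@e)[[0,2]])
E
python3 st.py 8 w4 .6116 -.268
```

```text
5.4 [ 0.6074 -0.2718  0.1864] ydir [ 0.0329  0.0226 -0.9992] jaw 101.70717578596914 F [ 0.4745 -0.3077  0.4792] T [-0.0193  0.0444 -0.0178] g 1.0048071958722165 q7 2.4340035025932116
tool dx,dz mm [4.8581 2.8263]
```

View pics/w4.png

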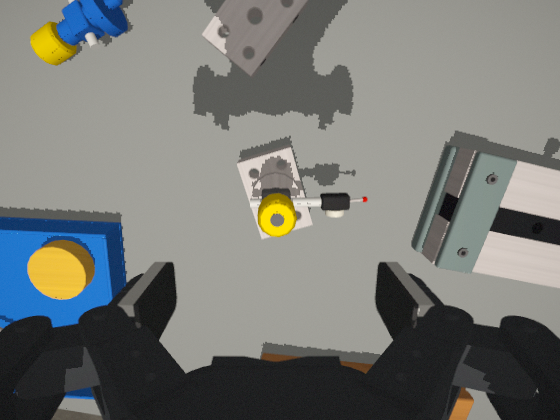

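Run:
```python
from station import r
from h import *
np.set_printoptions(precision=4,suppress=True)
p=r.read_camera("wrist");s=r.state();print(s["ee_pos"])
zoom(p,(280,215),100,70,8,"pics/w4k.png")
print("knob",atz(p,277,219,.0984),"tip",atz(p,364.5,199,.05))
```

```text
[ 0.6072 -0.2719  0.1863]
knob [ 0.6111 -0.2679  0.0984] tip [ 0.5941 -0.1938  0.05  ]
```

View pics/w4k.png

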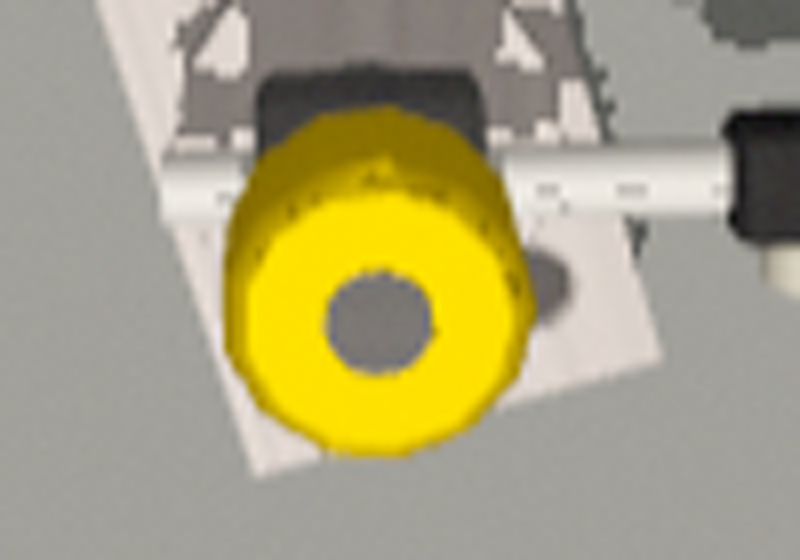

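Call:
jog_arm(
  increments=[
    [1,8,1,0],
    [0,14,0.5,0],
    [0,16,0,0],
    [0,16,0,0],
    [0,16,0,0],
    [0,12,0,0],
    [0,6,0,0],
    [0,2,0,0],
  ],
)

```text
t: 6.12
ee_pos: [0.6119, -0.2655, 0.0879]
tcp_rot: [0.71, -0.696, -0.085, 0.06]
wrist_force: [-0.2, -0.2, 0.2]
gripper_width: 1.0
```

```bash
python3 st.py 8 w5 .6118 -.2675
```

```text
6.5167 [ 0.6132 -0.2663  0.0909] ydir [ 0.0374  0.0221 -0.9991] jaw 101.8304887052512 F [-0.1357  0.0091  0.8322] T [-0.0061  0.0518 -0.0133] g 1.0023460013491041 q7 2.482314471218103
tool dx,dz mm [-1.6298 -0.8529]
```

View pics/w5.png

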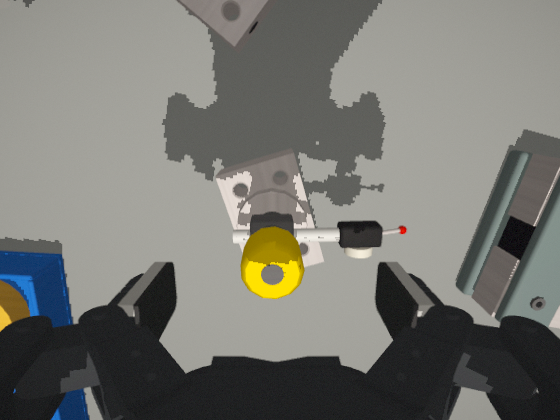

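Call:
jog_arm(
  increments=[
    [-2,6,-1,0],
    [-0.5,8,-0.5,0],
    [0,6,0,0],
    [0,3,0,0],
  ],
)

```text
t: 6.85
ee_pos: [0.613, -0.2685, 0.0681]
tcp_rot: [0.709, -0.697, -0.088, 0.057]
wrist_force: [0.7, 0.0, 0.1]
gripper_width: 0.999
```

```bash
python3 st.py 6 w6 .6118 -.2675
```

```text
7.15 [ 0.6137 -0.2687  0.0694] ydir [ 0.0427  0.0204 -0.9989] jaw 101.84472623116199 F [-0.2436  0.3008  0.7341] T [-0.0072 -0.0057 -0.002 ] g 1.0020158715920409 q7 2.500341421866316
tool dx,dz mm [-1.5646  1.5533]
```

View pics/w6.png

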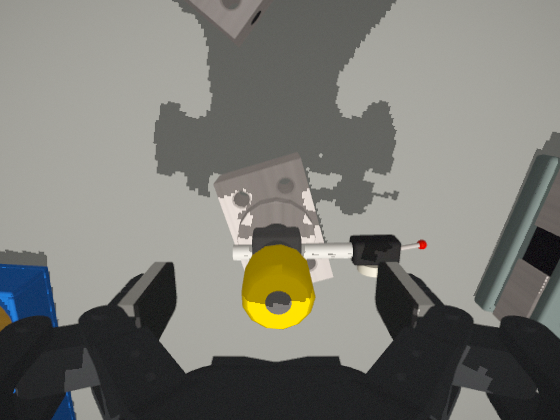

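Call:
jog_arm(
  increments=[
    [-1.5,0,0,0],
    [0,0,0,0],
    [0,0,0,0],
    [0,0,0,0],
  ],
  fingers=-1,
  squeeze=35,
)

```text
t: 7.48
ee_pos: [0.6125, -0.2692, 0.0703]
tcp_rot: [0.709, -0.698, -0.089, 0.057]
wrist_force: [-0.1, -0.1, -0.2]
gripper_width: 0.455
```

```bash
python3 st.py 4 w7 .6118 -.2675
```

```text
7.6833 [ 0.6127 -0.2691  0.0704] ydir [ 0.0442  0.0201 -0.9988] jaw 101.86078110560253 F [-0.996   1.2887  2.9712] T [ 0.089   0.1816 -0.0151] g 0.3294366862381733 q7 2.5021581795791734
tool dx,dz mm [-0.5479  1.7215]
```

View pics/w7.png

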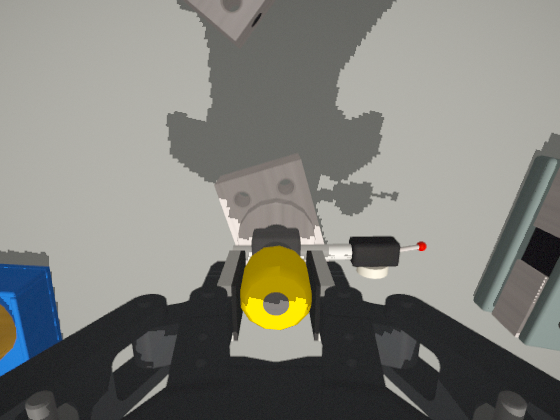

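Call:
jog_arm(
  increments=[
    [0,0,0,0],
    [0.2,-4,0.1,0],
    [0.4,-8,0.1,0],
    [0.4,-8,0.1,0],
    [0.5,-10,0.1,0],
    [0.5,-12,0.1,0],
    [0.6,-14,0.1,0],
    [0.6,-14,0.1,0],
  ],
)

```text
t: 8.35
ee_pos: [0.6094, -0.268, 0.1419]
tcp_rot: [0.71, -0.697, -0.086, 0.059]
wrist_force: [-1.0, -0.4, -1.5]
gripper_width: 0.324
```

```bash
python3 st.py 8 w8 .5906 -.0205
python3 - <<'E'
from station import r
from h import *
p=r.read_camera("scene");zoom(p,(200,195),110,80,7,"pics/s8.png")
E
```

```text
8.75 [ 0.6089 -0.2678  0.1393] ydir [ 0.0339  0.0228 -0.9992] jaw 101.8347465420007 F [ 0.3999 -0.3535 -2.6773] T [-0.0069  0.0593 -0.051 ] g 0.3258678179978693 q7 2.4573158151550127
tool dx,dz mm [ 32.5942 245.7421]
```

View pics/w8.png

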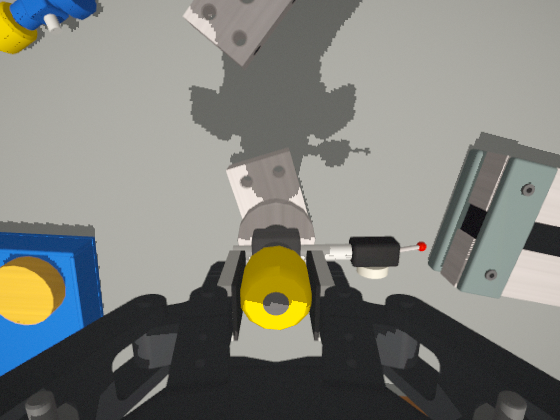

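View pics/s8.png

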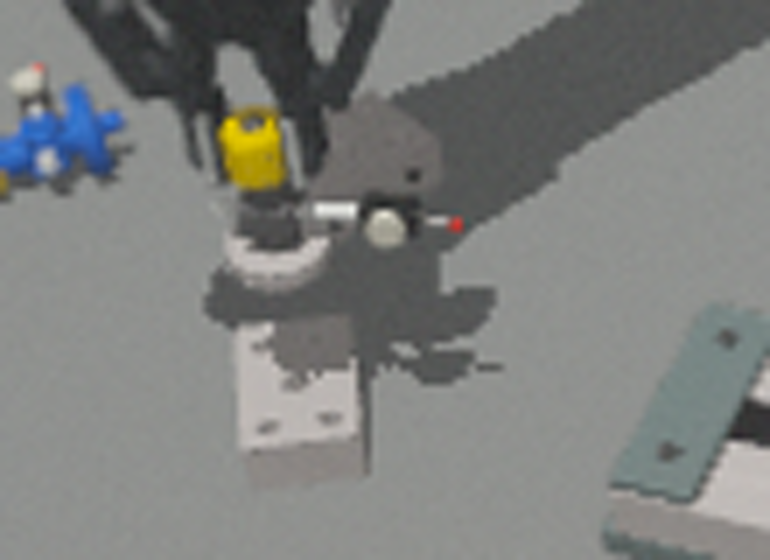

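Call:
jog_arm(
  increments=[
    [0,-3,3,0.045],
    [0,-3,8,0.045],
    [0,-3,14,0.045],
    [0,-3,18,0.045],
    [0,0,20,0.045],
    [0,0,20,0],
    [0,0,20,0],
    [0,0,20,0],
  ],
)

```text
t: 9.47
ee_pos: [0.6013, -0.149, 0.1493]
tcp_rot: [0.714, -0.7, 0.006, -0.024]
wrist_force: [0.5, 0.2, -2.7]
gripper_width: 0.323
```

```bash
python3 st.py 1 w9 .5906 -.0205
```

```text
9.5167 [ 0.6019 -0.1428  0.1488] ydir [ 0.0247  0.0229 -0.9994] jaw 87.87812923566318 F [-0.1761  5.4682 -3.1306] T [0.4357 0.0432 0.0336] g 0.321979433017213 q7 2.0496223842392545
tool dx,dz mm [-15.8916 121.7608]
```

Call:
jog_arm(
  increments=[
    [-2,0,18,-0.01],
    [-2,0,18,-0.01],
    [-2,0,18,0],
    [-2,0,18,0],
    [-2,0,16,0],
    [-1,0,10,0],
    [-1,0,5,0],
    [0,0,2,0],
  ],
)

```text
t: 10.18
ee_pos: [0.5902, -0.0314, 0.1475]
tcp_rot: [0.715, -0.699, -0.002, -0.011]
wrist_force: [-0.8, -1.2, -3.2]
gripper_width: 0.326
```

```bash
python3 st.py 8 w10 .5906 -.0205
python3 - <<'E'
from station import r
from h import *
p=r.read_camera("scene");print(zoom(p,(270,195),120,90,6.5,"pics/s10.png"))
p=r.read_camera("top");print(zoom(p,(270,200),120,90,6.5,"pics/t10.png"))
E
```

```text
10.5833 [ 0.5905 -0.0332  0.1479] ydir [ 0.02    0.0214 -0.9996] jaw 89.10069074723079 F [-0.3306 -0.1364 -2.6027] T [-0.0529  0.0619  0.0082] g 0.3254286350550579 q7 1.8773119644735996
tool dx,dz mm [-0.097  12.7334]
(210, 150)
(210, 155)
```

View pics/w10.png

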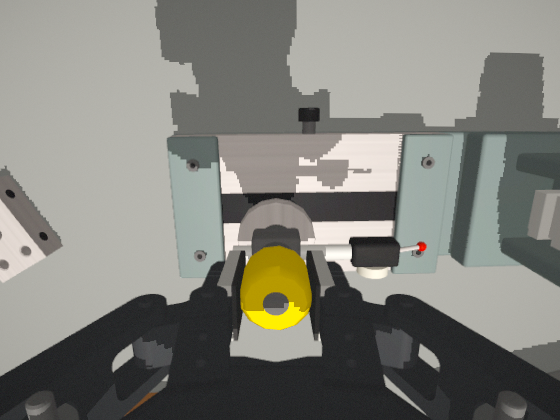

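View pics/s10.png

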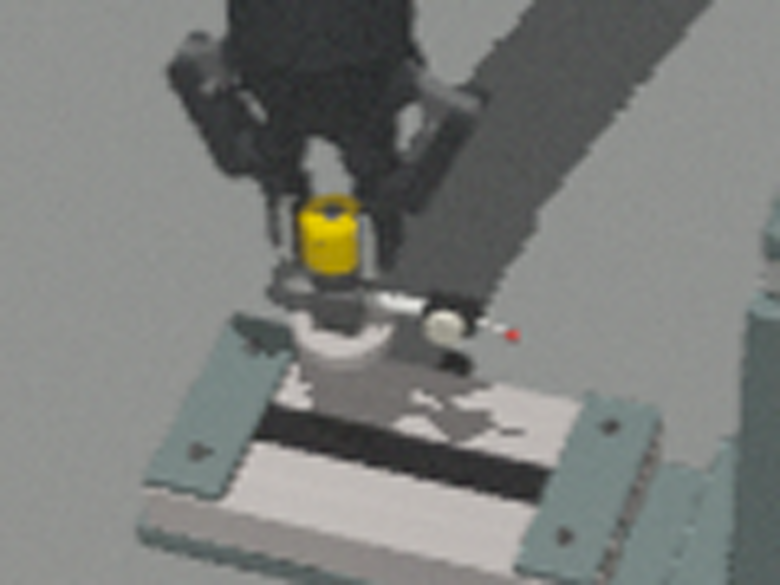

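View pics/t10.png

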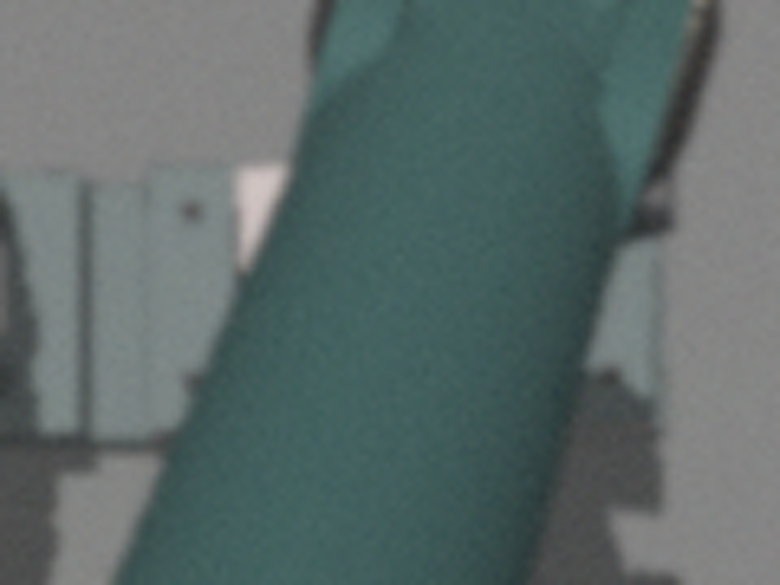

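```bash
cat > tip.py <<'E'
from station import r
from bed import *
np.set_printoptions(precision=4,suppress=True)
# at-grip reference
from scipy.spatial.transform import Rotation as R
def ydir2M(yd,jaw):
    y=np.array(yd)/np.linalg.norm(yd); j=np.radians(jaw); z=np.array([np.cos(j),np.sin(j),0]); z[2]=-(z[0]*y[0]+z[1]*y[1])/y[2]; z/=np.linalg.norm(z)
    return np.c_[np.cross(y,z),y,z]
M0=ydir2M([.0442,.0201,-.9988],101.861); P0=np.array([.6127,-.2691,.0704])
def tipnow(s,knob0=np.array([.6115,-.2688])):
    M=rot(s["tcp_rot"]); P=s["ee_pos"]
    loc=lambda X:M0.T@(np.array(X)-P0)
    w=lambda X:P+M@loc(X)
    top=w([*knob0,.0984]); tip=w([*knob0,.0134]); up=M@(M0.T@np.array([0,0,1.]))
    return top,tip,up
if __name__=="__main__":
    p=r.read_camera("wrist"); s=r.state()
    top,tip,up=tipnow(s); print("tcp",s["ee_pos"],"top",top,"tip",tip,"up",up,"F",s["wrist_force"])
    print("knob by wrist pixel",atz(p,276,303,top[2]),"proj",proj(p,top))
    o,I,S,T=slidefit(p,np.array([.5905,-.0065]),(.0069,1),nx=(-8,50)); print(len(o),np.median(o[:,2]),np.polyfit(o[:,0],o[:,1],1))
    c=r.read_camera("scene"); print(proj(c,top),proj(c,tip))
    zoom(c,(262,195),80,60,10,"pics/st.png",[proj(c,top),proj(c,tip)])
E
python3 tip.py
```

```text
tcp [ 0.5905 -0.0327  0.1478] top [ 0.5901 -0.0325  0.1758] tip [ 0.5878 -0.0315  0.0909] up [ 0.0277 -0.0118  0.9995] F [-0.8414 -0.8041 -2.8065]
knob by wrist pixel [ 0.5904 -0.0328  0.1758] proj [276.8151 302.2837]
59 35.25 [ 0.0924 -0.9373]
[261.9369 182.1247] [263.6474 204.0776]
```

View pics/st.png

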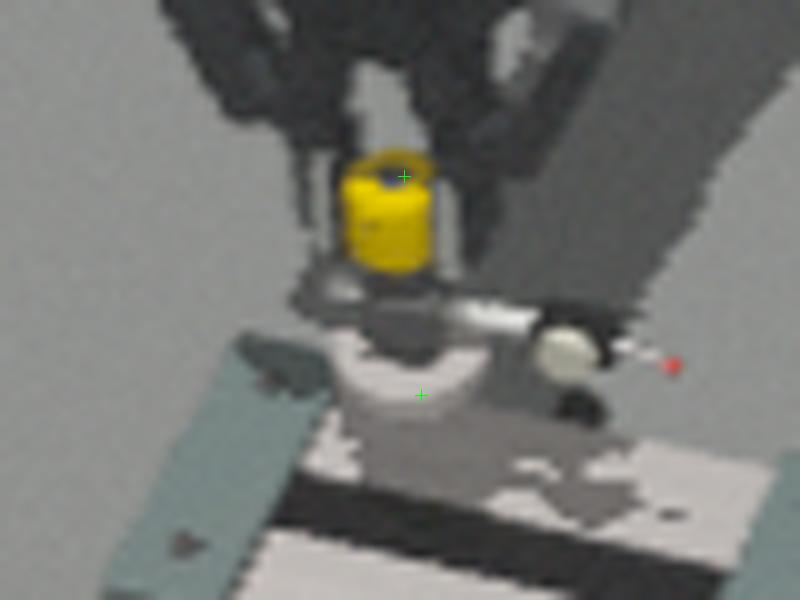

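Run:
```python
from tip import *
p=r.read_camera("wrist")
o,I,S,T=slidefit(p,np.array([.5905,-.0065]),(.0069,1),nx=(22,60),half=15)
cv2.imwrite("pics/sl2.png",cv2.resize(np.clip(I.T,0,255).astype(np.uint8),None,fx=10,fy=4))
print(o[::4]); print(np.median(o[:,1]))
```

```text
[[22.     0.375 23.25 ]
 [26.     0.25  23.   ]
 [30.     0.25  23.   ]
 [34.     0.25  23.5  ]
 [38.     0.375 23.25 ]
 [42.     0.375 23.25 ]
 [46.     0.375 23.25 ]
 [50.     0.375 23.25 ]
 [54.     0.25  23.   ]
 [58.     0.125 23.25 ]]
0.375
```

View pics/sl2.png

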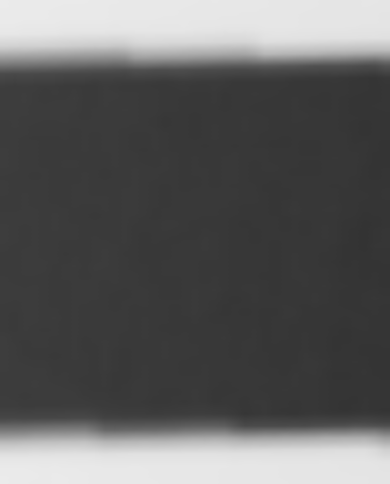

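Call:
jog_arm(
  increments=[
    [1,5,2,0],
    [0.5,8,2,0],
    [0,8,1,0],
    [0,7,0,0],
    [0,4,0,0],
    [0,2,0,0],
  ],
)

```text
t: 11.33
ee_pos: [0.5928, -0.0256, 0.1101]
tcp_rot: [0.715, -0.699, -0.002, -0.012]
wrist_force: [-0.3, -0.3, -3.0]
gripper_width: 0.324
```

```bash
python3 st.py 6 w11 .5906 -.0205;python3 tip.py
```

```text
11.6333 [ 0.5938 -0.0259  0.1118] ydir [ 0.0221  0.0221 -0.9995] jaw 89.19092175865805 F [-0.2301 -0.5429 -2.2136] T [-0.028   0.0493  0.0185] g 0.3240558663549827 q7 1.8977374846476491
tool dx,dz mm [-3.2347  5.3307]
tcp [ 0.5938 -0.0258  0.1119] top [ 0.5934 -0.0256  0.1399] tip [ 0.5912 -0.0246  0.055 ] up [ 0.0254 -0.0122  0.9996] F [ 0.2867 -0.5673 -2.9463]
knob by wrist pixel [ 0.5936 -0.0258  0.1399] proj [276.529  302.3617]
59 36.0 [-0.0774 -0.2062]
[264.3555 193.0953] [265.9384 214.3449]
```

View pics/w11.png

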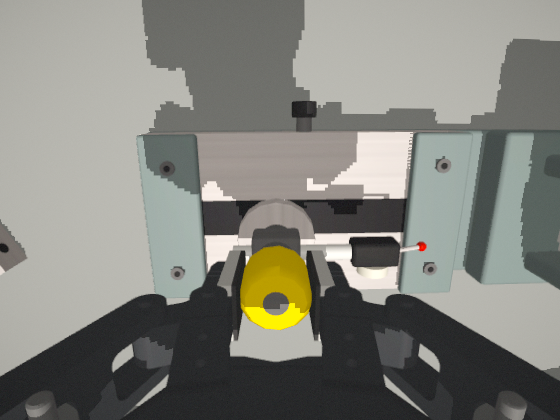

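View pics/st.png

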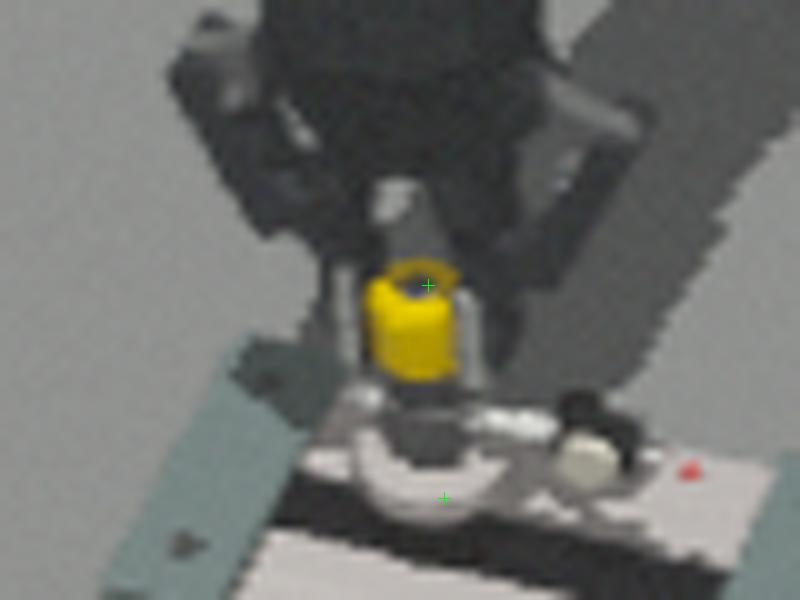

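Call:
jog_arm(
  increments=[
    [-0.6,3,-2,0],
    [-0.5,4,-1.5,0],
    [0,3,0,0],
    [0,2,0,0],
  ],
)

```text
t: 12.07
ee_pos: [0.5935, -0.0294, 0.1]
tcp_rot: [0.715, -0.699, -0.004, -0.014]
wrist_force: [0.6, 0.5, -2.6]
gripper_width: 0.328
```

```bash
python3 st.py 5 w12;python3 tip.py
```

```text
12.3167 [ 0.5937 -0.0293  0.1004] ydir [ 0.0249  0.0225 -0.9994] jaw 89.20831870471754 F [-0.2892  0.1387 -3.4751] T [-0.0874  0.0554  0.0203] g 0.32431109796461416 q7 1.9149939871872048
tcp [ 0.5938 -0.0293  0.1005] top [ 0.5933 -0.0291  0.1286] tip [ 0.5914 -0.028   0.0436] up [ 0.0224 -0.0126  0.9997] F [-0.5112 -0.0546 -2.4997]
knob by wrist pixel [ 0.5935 -0.0292  0.1286] proj [276.4191 302.5885]
58 36.0 [-0.1081 -0.427 ]
[263.3269 195.8388] [264.9241 216.9168]
```

Call:
jog_arm(
  increments=[
    [-1.2,1,0,0],
    [-0.6,1,0,0],
    [0,1,0,0],
    [0,0.5,0,0],
  ],
)

```text
t: 12.75
ee_pos: [0.5922, -0.0289, 0.0972]
tcp_rot: [0.715, -0.699, -0.004, -0.014]
wrist_force: [0.2, 0.5, -3.1]
gripper_width: 0.33
```

```bash
python3 st.py 3;python3 tip.py
```

```text
12.9 [ 0.5923 -0.0291  0.0973] ydir [ 0.0261  0.0227 -0.9994] jaw 89.22675679317247 F [ 0.1757  0.1802 -1.518 ] T [0.0304 0.0424 0.0052] g 0.32514018486349916 q7 1.91827192960944
tcp [ 0.5923 -0.029   0.0973] top [ 0.5918 -0.0288  0.1253] tip [ 0.59   -0.0277  0.0403] up [ 0.0214 -0.0127  0.9997] F [-0.4068 -0.4095 -2.7516]
knob by wrist pixel [ 0.592  -0.0289  0.1253] proj [276.369 302.5  ]
58 35.75 [-0.0731 -1.3282]
[263.6353 196.3538] [265.21   217.3882]
```

Call:
jog_arm(
  increments=[
    [0,0.7,0,0],
    [0,0.7,0,0],
  ],
)

```text
t: 13.17
ee_pos: [0.5931, -0.0291, 0.0966]
tcp_rot: [0.715, -0.699, -0.005, -0.015]
wrist_force: [-0.8, 0.3, 4.6]
gripper_width: 0.325
```

```bash
python3 st.py 3;python3 st.py 1
```

```text
13.3167 [ 0.593  -0.029   0.0966] ydir [ 0.0275  0.0229 -0.9994] jaw 89.22994821921641 F [-0.7068 -1.1327  3.0566] T [ 0.0065  0.1126 -0.0076] g 0.3252844247843199 q7 1.9194879873065067
13.3667 [ 0.593  -0.0291  0.0966] ydir [ 0.0276  0.0228 -0.9994] jaw 89.22788116251988 F [-0.7676 -0.2653  3.727 ] T [-0.0202  0.1536 -0.0348] g 0.32801078047818316 q7 1.9194732137512511
```

Call:
jog_arm(
  increments=[
    [-0.5,0.5,1.2,0],
    [0,0.6,1.2,0],
    [0,0.6,1.2,0],
    [0,0.6,1.2,0],
  ],
)

```text
t: 13.7
ee_pos: [0.5939, -0.0284, 0.0965]
tcp_rot: [0.713, -0.7, -0.005, -0.017]
wrist_force: [-3.4, -3.2, 6.9]
gripper_width: 0.327
```

```bash
python3 st.py 1; python3 tip.py | head -1
```

```text
13.75 [ 0.5939 -0.0283  0.0965] ydir [ 0.0315  0.0181 -0.9993] jaw 89.10107162856232 F [-2.1105 -2.7348  6.7716] T [-0.8019  0.5719  0.0262] g 0.32706000894596976 q7 1.9125054274629447
tcp [ 0.5939 -0.0283  0.0965] top [ 0.5932 -0.028   0.1245] tip [ 0.5919 -0.0273  0.0395] up [ 0.0161 -0.0083  0.9998] F [-1.7859 -3.0089  6.3938]
```

Call:
jog_arm(
  increments=[
    [0,-1.5,0,0],
    [-1,-0.5,1.5,0],
    [-1,0,2.5,0],
    [0,0,1,0],
  ],
)

```text
t: 14.18
ee_pos: [0.59, -0.0221, 0.0967]
tcp_rot: [0.714, -0.7, -0.004, -0.016]
wrist_force: [0.1, 0.1, -1.9]
gripper_width: 0.325
```

```bash
python3 st.py 4; python3 tip.py | head -2
```

```text
14.3833 [ 0.5905 -0.0227  0.0971] ydir [ 0.0288  0.0184 -0.9994] jaw 89.05597557815577 F [ 0.1369  0.161  -2.4126] T [-0.0331  0.0793  0.009 ] g 0.3232440089218576 q7 1.9015878121633736
tcp [ 0.5907 -0.023   0.0972] top [ 0.5901 -0.0226  0.1252] tip [ 0.5885 -0.0219  0.0402] up [ 0.0185 -0.0086  0.9998] F [-0.5554  0.1606 -2.5646]
knob by wrist pixel [ 0.5902 -0.0226  0.1252] proj [275.8916 302.6808]
```

Call:
jog_arm(
  increments=[
    [1,0,0.6,0],
    [0.7,0.4,0.6,0],
    [0,0.7,0,0],
    [0,0.7,0,0],
  ],
)

```text
t: 14.82
ee_pos: [0.593, -0.0221, 0.0956]
tcp_rot: [0.714, -0.7, -0.004, -0.017]
wrist_force: [-0.2, 0.4, -2.6]
gripper_width: 0.33
```

```bash
python3 st.py 2; python3 tip.py | head -2
```

```text
14.9167 [ 0.5928 -0.022   0.0954] ydir [ 0.0294  0.0182 -0.9994] jaw 89.00567654739193 F [-0.0175 -0.448  -3.6637] T [-0.0209  0.0472 -0.0566] g 0.3279921502624868 q7 1.9006684350004899
tcp [ 0.5928 -0.0221  0.0955] top [ 0.5922 -0.0217  0.1235] tip [ 0.5906 -0.021   0.0385] up [ 0.0182 -0.0085  0.9998] F [ 0.5755  0.9445 -2.8515]
knob by wrist pixel [ 0.5924 -0.0219  0.1235] proj [276.3521 302.4089]
```

Call:
jog_arm(
  increments=[
    [0,1,0,0],
    [0,1,0,0],
    [0,1,0,0],
  ],
)

```text
t: 15.27
ee_pos: [0.5927, -0.0221, 0.0925]
tcp_rot: [0.714, -0.7, -0.004, -0.017]
wrist_force: [-0.1, 0.2, -1.4]
gripper_width: 0.325
```

```bash
python3 st.py 2; python3 tip.py | head -2
```

```text
15.3667 [ 0.5926 -0.0221  0.0924] ydir [ 0.029   0.0183 -0.9994] jaw 88.99869807828794 F [-0.0324  0.5209 -1.9341] T [-0.0654  0.155   0.0708] g 0.32360676390944754 q7 1.9033271727091499
tcp [ 0.5927 -0.0221  0.0924] top [ 0.5921 -0.0218  0.1205] tip [ 0.5906 -0.0211  0.0355] up [ 0.0184 -0.0085  0.9998] F [-0.414   0.0242 -2.9196]
knob by wrist pixel [ 0.5923 -0.0219  0.1205] proj [276.3898 302.5371]
```

Call:
jog_arm(
  increments=[
    [0,1.2,0,0],
    [0,1.2,0,0],
    [0,1.2,0,0],
    [0,1.2,0,0],
  ],
)

```text
t: 15.8
ee_pos: [0.5928, -0.022, 0.0875]
tcp_rot: [0.714, -0.7, -0.004, -0.017]
wrist_force: [-0.4, -0.8, -2.3]
gripper_width: 0.327
```

```bash
python3 st.py 2; python3 tip.py | head -2
```

```text
15.9 [ 0.5927 -0.022   0.0874] ydir [ 0.0288  0.0184 -0.9994] jaw 88.997033211939 F [-0.4914  0.6305 -2.4196] T [-0.0379  0.1391 -0.006 ] g 0.32299528589260906 q7 1.9075567544114416
tcp [ 0.5927 -0.022   0.0875] top [ 0.5922 -0.0217  0.1155] tip [ 0.5906 -0.021   0.0305] up [ 0.0186 -0.0086  0.9998] F [-0.2587  0.502  -1.8403]
knob by wrist pixel [ 0.5923 -0.0218  0.1155] proj [276.3701 302.6064]
```

Call:
jog_arm(
  increments=[
    [0,0.8,0,0],
    [0,0.8,0,0],
    [0,0.7,0,0],
  ],
)

```text
t: 16.25
ee_pos: [0.5929, -0.022, 0.0853]
tcp_rot: [0.714, -0.7, -0.004, -0.016]
wrist_force: [-1.3, 0.5, 0.5]
gripper_width: 0.327
```

```bash
python3 st.py 2; python3 tip.py | head -2
```

```text
16.35 [ 0.5929 -0.0219  0.0854] ydir [ 0.0291  0.0186 -0.9994] jaw 89.00153632403035 F [-0.9112  0.0588 -2.383 ] T [ 0.0014  0.3012 -0.0161] g 0.32273002584568955 q7 1.9095296757250242
tcp [ 0.5929 -0.0219  0.0854] top [ 0.5923 -0.0216  0.1134] tip [ 0.5907 -0.0209  0.0284] up [ 0.0186 -0.0088  0.9998] F [-0.9065 -0.3463 -0.9468]
knob by wrist pixel [ 0.5926 -0.0218  0.1134] proj [276.411  302.2307]
```

Call:
jog_arm(
  increments=[
    [0,0.3,0,0],
    [0,0,0,0],
    [0,0,0,0],
    [0,0,0,0],
    [0,0,0,0],
  ],
  fingers=1,
)

```text
t: 16.87
ee_pos: [0.5955, -0.0222, 0.0867]
tcp_rot: [0.714, -0.7, -0.006, -0.019]
wrist_force: [1.0, -0.5, 0.1]
gripper_width: 0.994
```

```bash
python3 st.py 4 w13
python3 - <<'E'
from station import r
from h import *
p=r.read_camera("scene");print(zoom(p,(270,200),100,75,8,"pics/s13.png"))
E
```

```text
17.0667 [ 0.5951 -0.0221  0.0865] ydir [ 0.034   0.0183 -0.9993] jaw 88.99091791268056 F [ 0.5428  0.2646 -0.1806] T [-0.0403  0.0665 -0.0144] g 1.0024993791526862 q7 1.9096603788535171
(220, 162)
```

View pics/w13.png

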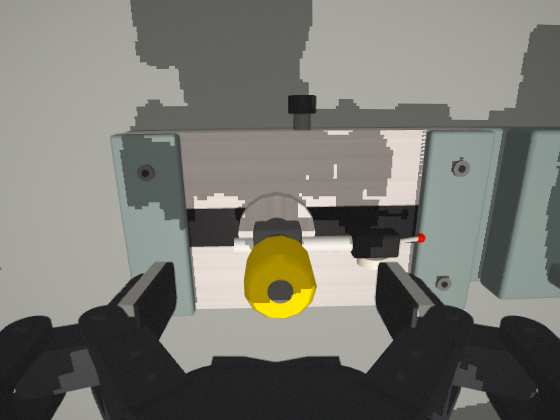

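View pics/s13.png

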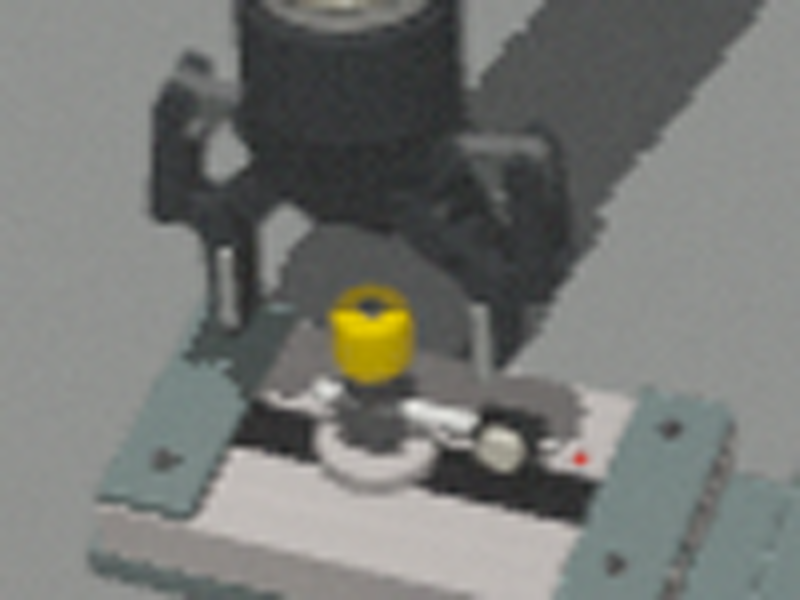

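Released; the foot sits on the slide and the probe lies along it. I now retract straight up and check the result.

Call:
jog_arm(
  increments=[
    [0,-5,0,0],
    [0.5,-12,0,0],
    [0.5,-20,0,0],
    [0.5,-25,0,0],
    [0,-30,0,0],
    [-20,-25,0,0],
    [-30,-15,0,0],
    [-30,-5,0,0],
  ],
)

```text
t: 17.78
ee_pos: [0.514, -0.0246, 0.2301]
tcp_rot: [0.712, -0.702, -0.006, -0.019]
wrist_force: [-0.1, 0.8, -0.2]
gripper_width: 0.999
```

Call:
jog_arm(
  increments=[
    [-30,-5,0,0],
    [-20,0,0,0],
    [-5,0,0,0],
  ],
)

```text
t: 18.03
ee_pos: [0.4539, -0.0243, 0.2374]
tcp_rot: [0.714, -0.7, -0.007, -0.022]
wrist_force: [0.3, 0.8, 0.2]
gripper_width: 0.998
```

```bash
python3 st.py 14 w14
python3 - <<'E'
from station import r
from bed import *
np.set_printoptions(precision=4,suppress=True)
p=r.read_camera("wrist");c=r.read_camera("scene")
K=[.5905,-.0208,.113]; print(proj(p,K),proj(p,[.59,.056,.065]))
print(zoom(p,proj(p,[.59,.0,.06]),130,95,6,"pics/w14z.png"),zoom(c,(270,200),100,75,8,"pics/s14.png"))
np.save("pics/shot.npy",np.array([p,c],dtype=object),allow_pickle=True)
E
```

```text
18.7333 [ 0.4568 -0.0244  0.2364] ydir [ 0.0398  0.0165 -0.9991] jaw 88.83765388130983 F [0.7534 0.3352 0.982 ] T [-0.0149  0.0489 -0.01  ] g 1.001739541215621 q7 1.6486807961851486
[279.3509 338.1586] [349.5906 306.3506]
(232, 257) (220, 162)
```

View pics/w14z.png

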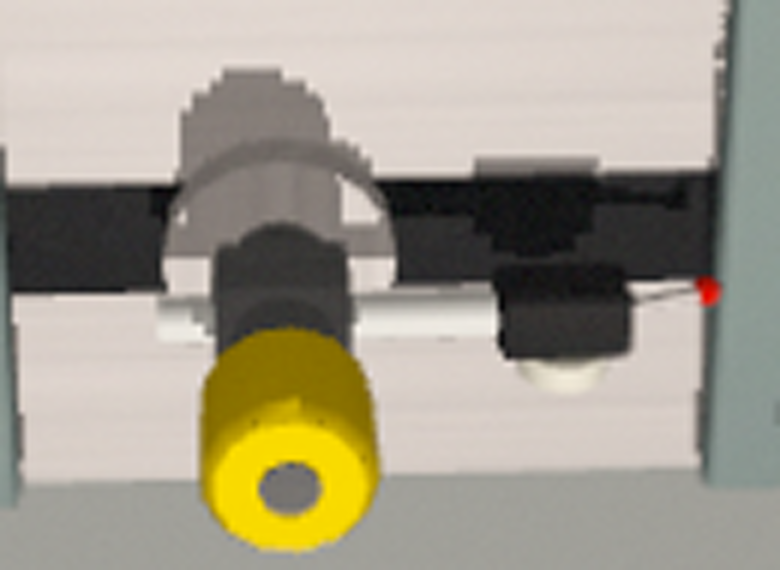

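View pics/s14.png

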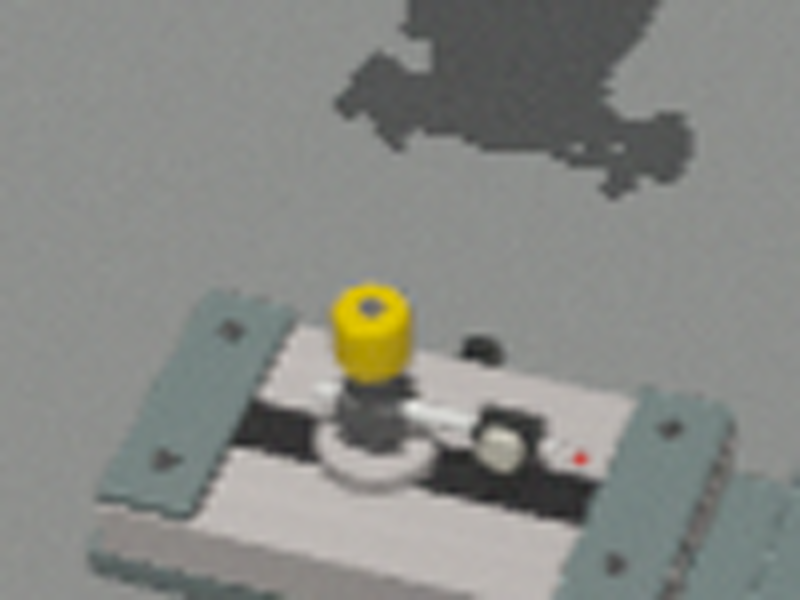

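View pics/w14.png

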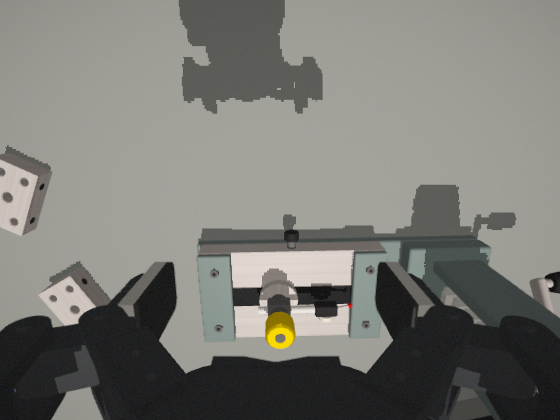

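Run:
```python
from h import *
np.set_printoptions(precision=4,suppress=True)
p,c=np.load("pics/shot.npy",allow_pickle=True)
k=tri([(p,279.8,338),(c,265.9,199.75)]); t=tri([(p,349.5,305),(c,292,218.75)]); print("knobtop",k,"tip",t,np.degrees(np.arctan2(*(t-k)[[1,0]])))
print(atz(p,279.8,338,.113),atz(c,265.9,199.75,.113),atz(p,349.5,305,.0627),atz(c,292,218.75,.0627))
```

```text
knobtop [ 0.5907 -0.0216  0.113 ] tip [0.5912 0.0553 0.0614] 89.68721313684162
[ 0.5903 -0.0204  0.113 ] [ 0.5908 -0.0229  0.113 ] [0.5898 0.0564 0.0627] [0.5929 0.0543 0.0627]
```

Run:
```python
from station import r
s=r.state();print(s["t"],abs(s["joint_velocities"]).max()); print(r.job_done())
```

```text
18.8333 0.0036727110271460818
the job is handed in; nothing more can be done
None
```

The probe holder is standing in the slide's blind hole, released, with the probe pointing at the column. I handed the job in at 18.8 s of the 69 s allowed. It reports no verdict, so the result rests on the checks below.

I gripped the yellow knob of the grey-bodied holder and drew it out of the parking block. The blue-bodied look-alike was left alone. The wrist camera showed the hole as a faint dark spot, so I knew roughly where to feel. I touched the slide about 7 mm short of it.

**Feeling for the hole:** this was not one continuous sweep. The dowel stuck on its first slide and crept sideways by about 1 mm. I lifted it slightly, moved over and touched down again, and it dropped in and went home with almost no resistance.

**Last checks**
- **Height:** the knob top measured 0.113 m above the bench, which is what a foot flush on the slide should give.
- **Direction:** the probe points within about 0.1° of the slide's axis.
- **Sideways position:** the dowel's axis is within about 1 mm of the slide's centreline. The cameras disagree with each other by 2–3 mm.
- **Force:** the vertical wrist readings I took stayed under 10 N of push. The dowel's own contact force is not measured directly.
- **Uprightness:** judged only by eye in the last pictures, where the holder stands straight.
- **Bystanders:** the two 1-2-3 blocks look unmoved in the last wrist picture. I did not measure them, and did not look again at the stepped gauge or the granite square. The arm stayed clear of them and the column.

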